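Hang the rinsed ear defenders on the drying bar and hold the air on at click three

TASK

Hang the rinsed ear defenders over the bar of the drying stand with one cup hanging down on each side, and let go of them so that the bar alone carries them. Then turn the pointer knob on top of the air box clockwise by feel to its third click, never past it, and keep hold of it there: it springs back to off when released, so finish with the knob still held at the third click and the air blowing. Leave everything else on the bench where it is.

Things in the scene. Friction and masses are not known exactly. Their poses are not given: they have to be found in the camera images.
- ear_defenders: ear defenders: two white cups and a black padded headband, 172 mm wide (x, cup to cup), 66 deep (y), 170 tall, 0.17 to 0.34 kg; at first standing upright on the lower edges of the cups, band up. Origin: centre of the underside between the cups, z up through the band. The open space between the cups is 96 mm wide and reaches 150 mm up to the underside of the band
- band_top (a point): middle of the top face of the band's crown, 170 mm above the origin of the ear defenders. The crown is straight for 46 mm along x, 36 mm wide along y and 20 mm thick, then curves down to the cups. Best gripped from above across the 36 mm width, with the fingertips at most 18 mm below its top, so that they stay clear of the bar
- cup_a (a point): middle of the cup on the +x side, 42 mm above the underside
- cup_b (a point): middle of the cup on the -x side, 42 mm above the underside
- drying_stand: drying stand fixed to the bench, left or right: steel drip pan 250 x 220 mm, rim 14 mm high, with a post 22 mm thick at x = +90 mm that carries a level round bar. A cross tube on the post, 85 mm up, holds two air nozzles 68 mm either side of the bar, reaching back to x = +72 mm. Origin: under the pan's middle; z up, x along the bar towards the post
- bar_mid (a point): point on the bar's axis, 178 mm above the bench, where to hang; axes as the stand's, x along the bar towards the post. The steel bar is 14 mm thick, top 185 mm up, clear for 98 mm along +x to the post and 90 mm along -x to its free end, a ball 18 mm thick. Cups clear the nozzles within 40 mm of this point. Hung, the band's top is about 205 mm and the cups' undersides 35 mm up
- air_box: steel air control box fixed to the bench, on the side where the stand is not, 130 x 120 mm and 90 mm high, with the black pointer knob in the middle of its top; white ticks around the knob mark its stops. Origin: under its centre; z up, x away from the robot. The knob counts as part of it
- air_knob_grip (a point): point on the knob's vertical axis, 116 mm above the bench, in its grip: an upright bar 46 mm long, 15 thick, its top 128 mm above the bench, on a round skirt 54 mm wide whose top is 100 mm above the bench. When off, this point's axes are the box's, the bar lies along x and its white pointer line points to -x; the point turns with the knob
- air_knob (a joint): knob angle, rad: 0 = off (end stop, its start), growing clockwise from above. Clicks every 24 deg: 0.419, 0.838, 1.257 (third), 1.676, 2.094. A spring pulls it back: 0.08 N m at 0, 0.12 at the third click; notches add +-0.06 N m: resistance peaks a quarter step past a click, is lowest three quarters past it and rises through the next click. It stays at no click by itself
- bowl: bystander: steel bowl, 150 mm across, 55 mm high; origin under its centre
- brush: bystander: brush lying on the bench; origin under its middle, long axis x
- beaker: bystander: steel mug, 72 mm across, 85 mm high; origin under its centre
- jar: bystander: white jar, 72 mm across, 105 mm high; origin under its centre
- product_tray: bystander: blue tray of pale green blocks, 340 x 200 x 60 mm; origin under its centre
- spatula: bystander: spatula lying on the bench; origin under its middle, long axis x
Mind the look-alikes: they are no part of the job. Leave any yellow look-alike of the ear_defenders alone.

How it is judged:
By the outcome, as a careful person would: the job done as asked, in the order asked, and still so for the second after the job is handed in, while the arm keeps its last pose, push and grip.
It also fails if it takes over 70 s, if anything falls off the work surface, if the arm or the gripper's body presses on something with over 40 N, if the wrist force passes 120 N, or if a joint passes its speed limit or range.

ROBOT

A 6-joint arm with a two-finger parallel gripper is mounted at the origin on the work surface. World frame = base frame: x ahead of the robot, y to its left, z up, the work surface at z = 0. Lengths are in m, angles in rad, forces in N, time in s.
With the tool pointing down it reaches from about 0.3 to 0.875 m from the base axis. Payload 6.4 kg.
Tool frame: the origin (TCP) lies on the centre line of the jaws, within the pads' length; the fingertips stand ctrl.tip_extent ahead of it and the grasp point (between the pads) lies 8 mm behind it (ctrl.tip_extent is the distance from the TCP to the fingertips, in m); z points along the fingers, y is the line along which they close (so a half turn about z gives the same grasp; the last joint's range is limited). The gripper opens to 85 mm and grips with 20 to 120 N. Pads are 22 mm wide; open, the fingers measure 114 mm over their backs; the gripper's body (76 mm by 85 mm) begins 54 mm behind the grasp point. The pads swing forward as they close: fully open they stand 13 mm farther back than shut.
Start: joints at [1.09, 0.181, 1.607, -0, 1.354, -0.206], TCP at [0.156, 0.553, 0.242] pointing down, gripper open.
Joint ranges: [-2.99, 2.99], [-0.89, 2.07], [0.3, 2.58], [-1.14, 4.28], [0, 2.63], [-3.12, 3.12]. Speed limits (rad/s): [2.57, 2.57, 3.01, 3.14, 3.14, 3.14].

INTERFACE

Orientations are given as a unit quaternion [w, x, y, z].
In Python, from bench import ctrl gives the robot as it stands.
- The arm moves only by the shell command python3 -m handwheel 'ROWS'. ROWS is JSON, a list of rows, each a list of 7 numbers: the turn, a rotation vector about the tool's x, y, z as a fraction of full scale, then the shift along the tool's x, y, z as a fraction of full scale, then the opening, from 0 (shut) to 1 (fully open). In form: [[rx, ry, rz, x, y, z, jaw], ...]. A call has exactly 8 rows; each row shifts and turns the commanded pose from where the row before left it, along the tool's axes as they then stand; what a row does not reach is not made up. Full scale, the value 1, is 300 mm for a shift and pi rad for a turn. A row lasts 1/10 s, in which the tool goes at most 50 mm and 8.59 degrees, less where a joint would pass 70% of its speed; a pose out of reach is approached as far as the arm can. A call with a number of a shift or a turn outside -1 to 1 is refused whole. A call with a gripper value outside its range is refused whole. The fingers move at their own pace and stop on an object; the grip force is fixed at half the most. Time passes only in rows, so rows that do not move let the fingers close, or fill a call up. It gives the time, the measured TCP pose, the force, the opening and the grip force at its end, in the units of the state.
- ctrl.get_obs(): the state, without advancing time (a new reading comes with each control period).
- ctrl.camera(name): name is "scene" or "top"; returns the picture (384x512x3 uint8, blue, green, red); there is no depth.
- ctrl.camera_model(name): a dict with "camera_matrix" (3x3 intrinsics, pixels), "cam_to_world" (4x4, takes a point from camera to world coordinates). Camera axes: x right, y up, looking along -z (the intrinsics and any distortion apply to the point x, -y, -z); pixel columns grow to the right and rows downward; lengths in m; the calibration is good to about 2 mm. A picture is of the moment at which its call begins. camera_model takes no time and is no camera call.
- ctrl.hand_in(): hands the job in; it is judged then, once.
The state is a dict: "time_s": time; "q": joint angles; "dq": joint speeds; "joint_efforts": joint torques, N m; "eef_pos": TCP position; "eef_rot": TCP orientation; "wrist_force": force on the tool from outside, world axes, zero at the start; "torque": the same for the moment, N m; "opening": opening from 0.0 (shut) to 1.0 (fully open); "grasp_force": force on a finger pad.
Only numpy, scipy, OpenCV 4.12 (cv2) and the standard library are available. Lean on these libraries where they do the work, as an engineer would, in place of code of your own. Each camera call takes 0.05 s, during which the arm holds its last target. There are 200 camera calls.

## Working session

There is one attempt and no reset: what is moved stays moved. The work goes in short steps, Python scripts to look and compute and a shell command to move; the robot and the scene stay as the last step left them, time stands still between calls to the robot, and variables do not carry over. Pictures are saved under pics/ and viewed, at most 10 in all, crops included, and the job is handed in when it is done.

```bash
mkdir -p pics; ls
python3 - <<'E'
from bench import ctrl
import cv2,numpy as np
for n in("scene","top"):
    im=ctrl.camera(n); cv2.imwrite(f"pics/{n}0.png",im)
    m=ctrl.camera_model(n); print(n,{k:np.round(v,4).tolist() if not isinstance(v,str) else v for k,v in m.items()})
o=ctrl.get_obs(); print({k:np.round(v,3).tolist() for k,v in o.items()}, ctrl.tip_extent)
E
```

```text
pics
scene {'camera_matrix': [[419.9881, 0.0, 256.2345], [0.0, 419.9881, 189.177], [0.0, 0.0, 1.0]], 'cam_to_world': [[-0.5772, -0.598, 0.5561, 1.4332], [0.8166, -0.4271, 0.3883, 0.7173], [0.0053, 0.6783, 0.7348, 1.3085], [0.0, 0.0, 0.0, 1.0]]}
top {'camera_matrix': [[352.0223, 0.0, 254.1749], [0.0, 352.0223, 189.6611], [0.0, 0.0, 1.0]], 'cam_to_world': [[0.016, 0.9986, -0.0499, 0.4585], [-0.9999, 0.0159, -0.0025, 0.0972], [-0.0017, 0.0499, 0.9988, 1.377], [0.0, 0.0, 0.0, 1.0]]}
{'time_s': 0.1, 'q': [1.09, 0.181, 1.608, 0.0, 1.354, -0.206], 'dq': [0.0, -0.003, -0.001, -0.001, 0.002, -0.001], 'joint_efforts': [0.001, -44.587, -35.224, -0.0, 0.004, -0.0], 'eef_pos': [0.156, 0.553, 0.241], 'eef_rot': [-0.0, 0.137, 0.991, -0.001], 'wrist_force': [-0.301, -1.166, -0.142], 'torque': [0.029, -0.028, 0.003], 'grasp_force': 0.0, 'opening': 0.995} 0.011
```

View pics/scene0.png

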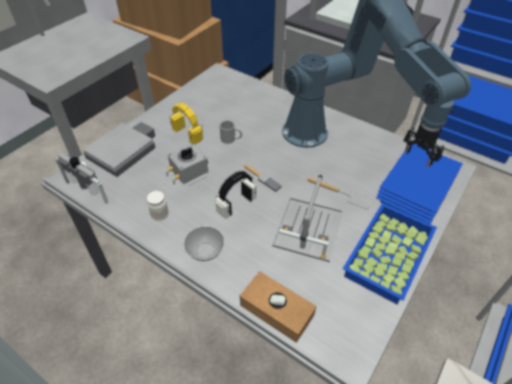

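View pics/top0.png

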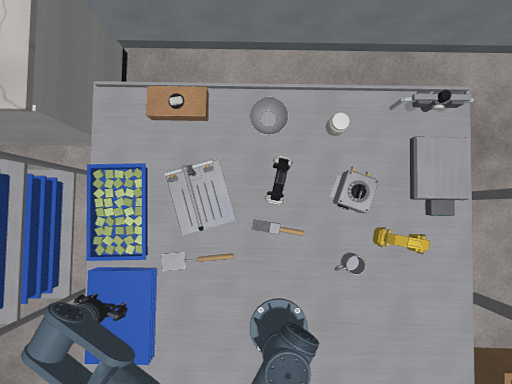

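The top view shows the white and black ear defenders at about (279,180), the stand at (199,197) with its free bar end near (200,228), and the air box at (357,190). The two candidates for the ear defenders are the white/black pair at (279,180) and the yellow pair at (402,240). The white/black pair fits the description. I'll confirm it in one enlarged crop.

Run:
```python
import cv2,numpy as np
t=cv2.imread("pics/top0.png"); s=cv2.imread("pics/scene0.png")
a=cv2.resize(t[150:240,160:390],None,fx=3.4,fy=3.4,interpolation=cv2.INTER_CUBIC)
b=cv2.resize(s[130:260,160:350],None,fx=2.1,fy=2.1,interpolation=cv2.INTER_CUBIC)
b=cv2.copyMakeBorder(b,0,0,0,a.shape[1]-b.shape[1],cv2.BORDER_CONSTANT)
cv2.imwrite("pics/crop.png",np.vstack([a,b])); print(a.shape,b.shape)
```

```text
(306, 782, 3) (273, 782, 3)
```

View pics/crop.png

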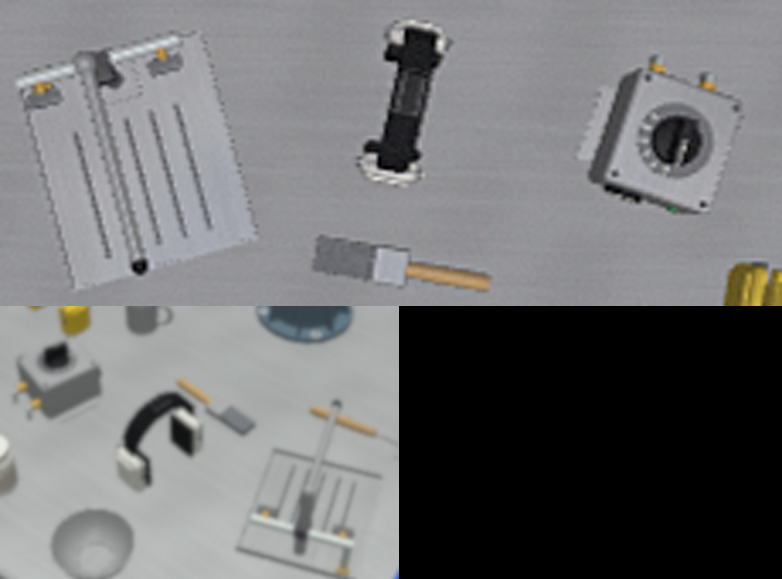

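The crop confirms the white-cupped black pair as the target. In it, the crown is near top px (281,177), the bar's ball near (201,228), and the knob's axis near (359,192) with its pointer toward the robot. Next I'll measure these.

```bash
cat > h.py <<'E'
from bench import ctrl
import cv2,numpy as np
def ray(n,p):
    m=ctrl.camera_model(n);K=np.array(m["camera_matrix"]);T=np.array(m["cam_to_world"])
    d=np.linalg.inv(K)@[p[0],p[1],1]; d=T[:3,:3]@[d[0],-d[1],-d[2]]
    return T[:3,3],d/np.linalg.norm(d)
def onz(n,p,z):
    o,d=ray(n,p); return o+d*(z-o[2])/d[2]
def tri(pt,ps):
    (a,d),(b,e)=ray("top",pt),ray("scene",ps)
    s=np.linalg.lstsq(np.c_[d,-e],b-a,rcond=None)[0]
    return (a+s[0]*d+b+s[1]*e)/2, np.linalg.norm(a+s[0]*d-b-s[1]*e)
def proj(n,X):
    m=ctrl.camera_model(n);c=np.linalg.inv(np.array(m["cam_to_world"]))@[*X,1]
    p=np.array(m["camera_matrix"])@[c[0],-c[1],-c[2]]; return p[:2]/p[2]
E
python3 - <<'E'
from h import *
np.set_printoptions(precision=4,suppress=True)
t=cv2.imread("pics/top0.png"); g=cv2.cvtColor(t,cv2.COLOR_BGR2GRAY)
def comp(mask,x0,y0,x1,y1):
    m=np.zeros_like(mask);m[y0:y1,x0:x1]=mask[y0:y1,x0:x1]; ys,xs=np.nonzero(m); return np.c_[xs,ys].astype(np.float32)
band=comp((g<70).astype('u1'),262,150,298,208)
w=comp((g>205).astype('u1'),262,148,298,212)
print("band n",len(band),band.mean(0),cv2.minAreaRect(band)); 
up=w[w[:,1]<178];dn=w[w[:,1]>=178];print("cups",len(up),up.mean(0),len(dn),dn.mean(0))
mid=band[(abs(band[:,1]-178)<9)]; print("crown",mid.mean(0), onz("top",mid.mean(0),.17))
# crown rows edges
for y in(168,173,178,183,188):
    r=band[band[:,1]==y][:,0]; print(y,r.min(),r.max(),onz("top",((r.min()+r.max())/2,y),.165)[:2])
A=up.mean(0);B=dn.mean(0); a=onz("top",A,.07);b=onz("top",B,.07);print("cupA,B",a,b,"yaw",np.degrees(np.arctan2(*(a-b)[1::-1])), (a+b)/2)
kn=comp((g<75).astype('u1'),345,178,374,206); (c,r)=cv2.minEnclosingCircle(kn); print("knob",len(kn),kn.mean(0),c,r,onz("top",kn.mean(0),.115),onz("top",c,.1))
f=lambda u,v:np.array([160+u/3.4,150+v/3.4])-.35
S=[onz("top",f(*p),.09)[:2] for p in((650,75),(738,107),(705,202),(614,173))];S=np.array(S);print("screws",S,S.mean(0))
dx=(S[0]+S[1]-S[2]-S[3]);dy=(S[0]+S[3]-S[1]-S[2]);print("box yaw",np.degrees(np.arctan2(dx[1],dx[0])),np.degrees(np.arctan2(-dy[0],dy[1])))
ball=onz("top",f(140,266),.178);post=onz("top",f(88,60),.178);print("ball",ball,"post",post)
d=(post-ball)[:2];L=np.linalg.norm(d);print(L,"bar yaw",np.degrees(np.arctan2(d[1],d[0])),"barmid",ball[:2]+d/L*.09)
h=lambda u,v:np.array([160+u/2.1,130+(v-306)/2.1])-.3
print("tri ball",tri(f(140,266),h(337,404)),"knob",tri(f(677,142),h(58,352)))
P=[f(*p) for p in((73,290),(257,239),(202,32),(20,85))];P=np.array([onz("top",p,.012)[:2] for p in P]);print("pan",P,P.mean(0))
E
```

```text
band n 447 [279.0269 178.8702] ((277.9019775390625, 178.77713012695312), (15.808690071105957, 42.199790954589844), 13.134021759033203)
cups 5 [286. 159.] 7 [275.8571 201.7143]
crown [279.8471 178.0255] [0.5602 0.0126 0.17  ]
168 277.0 288.0 [0.5955 0.0035]
173 276.0 285.0 [0.578  0.0102]
178 275.0 285.0 [0.5607 0.0117]
183 274.0 283.0 [0.5433 0.0166]
188 273.0 282.0 [0.526  0.0199]
cupA,B [ 0.6402 -0.0165  0.07  ] [0.4802 0.0193 0.07  ] yaw -12.611473232715825 [0.5602 0.0014 0.07  ]
knob 155 [358.271  190.3936] (359.0, 191.0) 7.810349941253662 [ 0.5248 -0.2731  0.115 ] [ 0.5234 -0.2801  0.1   ]
screws [[ 0.5943 -0.2531]
 [ 0.5612 -0.3479]
 [ 0.4584 -0.3124]
 [ 0.488  -0.2146]] [ 0.5255 -0.282 ]
box yaw -19.473853879652335 -18.026033590287245
ball [0.3856 0.279  0.178 ] post [0.5912 0.3363 0.178 ]
0.2133979081193759 bar yaw 15.551885242860862 barmid [0.4723 0.3032]
tri ball (array([0.3856, 0.2789, 0.1799]), np.float64(0.00035151375962331913)) knob (array([ 0.5212, -0.2755,  0.1129]), np.float64(1.83630677713331e-05))
pan [[0.3472 0.3796]
 [0.4082 0.1719]
 [0.6439 0.2394]
 [0.5796 0.4465]] [0.4947 0.3094]
```

```bash
python3 -m handwheel '[[0,0,-0.0156,0,0,-0.13,0.45],[0,0,0,-0.1074,-0.0908,0,0.45],[0,0,0,-0.1074,-0.0908,0,0.45],[0,0,0,-0.1074,-0.0908,0,0.45],[0,0,0,-0.1074,-0.0908,0,0.45],[0,0,0,-0.1074,-0.0908,0,0.45],[0,0,0,-0.1074,-0.0908,0,0.45],[0,0,0,-0.1074,-0.0908,0,0.45]]'; python3 -c "
from bench import ctrl;print(ctrl.tip_extent,ctrl.get_obs()['opening'])"
python3 -m handwheel '[[0,0,0,-0.1074,-0.0908,0,1],[0,0,0,-0.1074,-0.0908,0,1],[0,0,0,-0.1074,-0.0908,0,1],[0,0,0,-0.1074,-0.0908,0,1],[0,0,0,-0.1074,-0.0908,0,1],[0,0,0,-0.1074,-0.0908,0,1],[0,0,0,-0.1074,-0.0908,0,1],[0,0,0,-0.1074,-0.0908,0,1]]'
python3 -m handwheel '[[0,0,0,-0.1074,-0.0908,0,1],[0,0,0,0,0,0,1],[0,0,0,0,0,0,1],[0,0,0,0,0,0,1],[0,0,0,0,0,0,1],[0,0,0,0,0,0,1],[0,0,0,0,0,0,1],[0,0,0,0,0,0,1]]'; python3 -c "
from bench import ctrl;print(ctrl.tip_extent,ctrl.get_obs())"
```

```text
time_s: 0.9
eef_pos: [0.3336, 0.3156, 0.281]
eef_rot: [-0.0, 0.113, 0.994, -0.0]
wrist_force: [0.5, 1.7, -0.5]
opening: 0.448
grasp_force: 0.0
0.011 0.4476491805561402
time_s: 1.7
eef_pos: [0.5361, 0.0454, 0.2809]
eef_rot: [-0.0, 0.113, 0.994, 0.0]
wrist_force: [0.8, 0.5, 0.4]
opening: 0.999
grasp_force: 0.0
time_s: 2.5
eef_pos: [0.5607, 0.0137, 0.2815]
eef_rot: [0.0, 0.112, 0.994, -0.0]
wrist_force: [0.2, -0.1, -0.6]
opening: 1.005
grasp_force: 0.0
0.011 {'time_s': 2.5, 'q': array([-1.87094811e-01,  1.18080938e-01,  1.59814540e+00,  1.27797118e-05,
        1.42503438e+00, -1.53291333e+00]), 'dq': array([-0.00312176,  0.00237472, -0.00429706,  0.00025149,  0.00067537,
       -0.00152022]), 'joint_efforts': array([ 6.73350901e-02, -4.22261310e+01, -3.60534382e+01,  2.80909684e-03,
        2.08509664e-03,  1.00317335e-03]), 'eef_pos': array([0.56074522, 0.01374219, 0.28149093]), 'eef_rot': array([ 1.65978282e-04,  1.12252741e-01,  9.93679674e-01, -6.06610122e-06]), 'wrist_force': array([ 0.24207835, -0.09029606, -0.59947419]), 'torque': array([ 0.02994656, -0.04817675, -0.03029646]), 'grasp_force': 0.0, 'opening': 1.0047172093217565}
```

Run:
```python
from h import *
p=ctrl.get_obs()["eef_pos"];print(p)
for n in("scene","top"):cv2.imwrite(f"pics/{n}1.png",ctrl.camera(n))
for dz in(.01,0,-.011,-.024):print(dz,proj("scene",p+[0,0,dz]))
s=cv2.imread("pics/scene1.png");c=proj("scene",p).astype(int);print(c)
a=s[c[1]-40:c[1]+60,c[0]-50:c[0]+50];a=cv2.resize(a,None,fx=6,fy=6,interpolation=cv2.INTER_CUBIC)
for dz,col in((0,(0,0,255)),(-.011,(0,255,0)),(-.024,(255,0,255))):
    for sg in(-1,1):
        q=(proj("scene",p+np.array([.2231,.9748,0])*sg*.0425+[0,0,dz])-c+[50,40]+.5)*6;cv2.circle(a,tuple(int(v) for v in q),3,col,-1)
cv2.imwrite("pics/c2.png",a)
```

```text
[0.56074522 0.01374219 0.28149093]
0.01 [234.94603106 152.23633845]
0 [235.03477294 154.29843511]
-0.011 [235.13139876 156.54373114]
-0.024 [235.24427727 159.16669122]
[235 154]
```

View pics/c2.png

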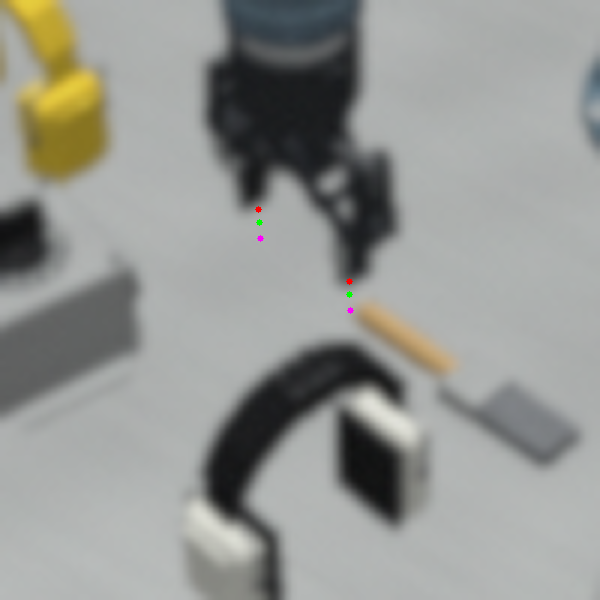

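Fully open, the fingertips sit about level with the TCP. The pads swing forward as they close, so for the 36 mm crown I'll grip with the TCP at z=0.162.

```bash
python3 -m handwheel '[[0,0,0,0,0,0.08,1],[0,0,0,0,0,0.08,1],[0,0,0,0,0,0.08,1],[0,0,0,0,0,0.08,1],[0,0,0,0,0,0.078,1],[0,0,0,0,0,0,1],[0,0,0,0,0,0,0.7],[0,0,0,0,0,0,0.7]]'
python3 -m handwheel '[[0,0,0,0,0,0,0.5],[0,0,0,0,0,0,0.4],[0,0,0,0,0,0,0.2],[0,0,0,0,0,0,0],[0,0,0,0,0,0,0],[0,0,0,0,0,0,0],[0,0,0,0,0,0,0],[0,0,0,0,0,0,0]]'
```

```text
time_s: 3.4
eef_pos: [0.5619, 0.0131, 0.1636]
eef_rot: [0.001, 0.113, 0.994, -0.0]
wrist_force: [-0.3, -0.3, -0.3]
opening: 0.709
grasp_force: 0.0
time_s: 4.2
eef_pos: [0.5618, 0.0129, 0.1636]
eef_rot: [0.001, 0.113, 0.994, -0.0]
wrist_force: [-1.0, -0.9, 6.0]
opening: 0.403
grasp_force: 59.7
```

```bash
python3 -m handwheel '[[0,0,0,0,0,-0.04,0],[0,0,0,0,0,-0.1,0],[0,0,0,0,0,-0.12,0],[0,0,0,0,0,-0.12,0],[0,0,0,0,0,-0.12,0],[0,0,0,0,0,-0.12,0],[0,0,0,0,0,-0.1,0],[0,0,0,0,0,-0.04,0]]'; python3 -m handwheel '[[0,0,0.04,0,0,0,0],[0,0,0.04,0,0,0,0],[0,0,0.045,0,0,0,0],[0,0,0.045,0,0,0,0],[0,0,0.045,0,0,0,0],[0,0,0.045,0,0,0,0],[0,0,0.04,0,0,0,0],[0,0,0.04,0,0,0,0]]'
```

```text
time_s: 5.0
eef_pos: [0.5616, 0.0132, 0.3942]
eef_rot: [0.003, 0.113, 0.994, -0.0]
wrist_force: [0.1, -0.6, -1.2]
opening: 0.405
grasp_force: 60.2
time_s: 5.8
eef_pos: [0.5603, 0.0134, 0.3886]
eef_rot: [-0.001, 0.605, 0.796, -0.001]
wrist_force: [0.2, -0.0, -1.8]
opening: 0.403
grasp_force: 60.3
```

```bash
python3 -m handwheel '[[0,0,0,0.06,0,0,0],[0,0,0,0.12,0,0,0],[0,0,0,0.16,-0.005,0,0],[0,0,0,0.16,-0.005,0,0],[0,0,0,0.16,-0.005,0,0],[0,0,0,0.16,-0.003,0,0],[0,0,0,0.12,0,0,0],[0,0,0,0.07,0,0,0]]'; python3 -m handwheel '[[0,0,0,0,0,0,0],[0,0,0,0,0,0,0],[0,0,0,0,0,0,0],[0,0,0,0,0,0,0],[0,0,0,0,0,0,0],[0,0,0,0,0,0,0],[0,0,0,0,0,0,0],[0,0,0,0,0,0,0]]';  python3 - <<'E'
from h import *
for n in("scene","top"):cv2.imwrite(f"pics/{n}2.png",ctrl.camera(n))
s=cv2.imread("pics/scene2.png")[90:290,210:400];t=cv2.imread("pics/top2.png")[130:250,140:260]
a=cv2.resize(s,(380,400),interpolation=cv2.INTER_CUBIC);b=cv2.resize(t,(400,400),interpolation=cv2.INTER_CUBIC)
cv2.imwrite("pics/c3.png",np.hstack([a,b]))
E
```

```text
time_s: 6.6
eef_pos: [0.4704, 0.3066, 0.3892]
eef_rot: [-0.001, 0.6, 0.8, -0.0]
wrist_force: [1.1, -0.6, -2.4]
opening: 0.409
grasp_force: 60.1
time_s: 7.4
eef_pos: [0.473, 0.3031, 0.3899]
eef_rot: [0.0, 0.603, 0.798, 0.0]
wrist_force: [0.1, -0.2, -2.2]
opening: 0.41
grasp_force: 60.1
```

View pics/c3.png

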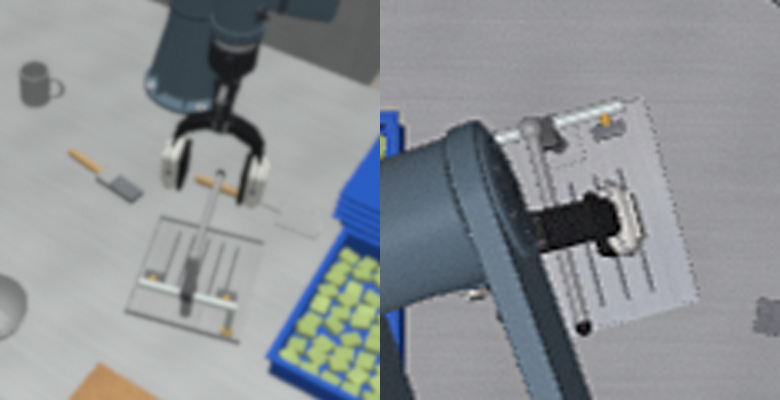

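The ear defenders hang level over the bar, with the cups at about scene px (297,173) and (338,180) and the bar running between them. I'll check how well the crown is centred in the jaws before lowering.

Run:
```python
from h import *
np.set_printoptions(precision=2,suppress=True)
s=cv2.imread("pics/scene2.png");hsv=cv2.cvtColor(s,cv2.COLOR_BGR2HSV)
m=((hsv[...,2]>205)&(hsv[...,1]<40)).astype('u1');m[:150]=0;m[200:]=0;m[:,:280]=0;m[:,345:]=0
n,l,st,ce=cv2.connectedComponentsWithStats(m)
for i in range(1,n):
    if st[i,4]>8:print(st[i],ce[i])
p=np.array([.473,.3031,.3899]);y=2*np.arctan2(.798,.603);e=np.array([np.sin(y-np.pi/2),-np.cos(y-np.pi/2),0]);print(e)
for sg in(-1,1):
  for dx in(.048,.086):
    for dz in(0,.042,.084):print(sg,dx,dz,proj("scene",p+e*sg*dx+[0,0,-.1636+dz]))
```

```text
[296 162   4   6  12] [297.42 164.92]
[ 0.27 -0.96  0.  ]
-1 0.048 0 [328.78 187.69]
-1 0.048 0.042 [330.39 179.4 ]
-1 0.048 0.084 [332.07 170.75]
-1 0.086 0 [339.43 190.37]
-1 0.086 0.042 [341.28 182.09]
-1 0.086 0.084 [343.2  173.44]
1 0.048 0 [302.41 181.06]
1 0.048 0.042 [303.44 172.75]
1 0.048 0.084 [304.52 164.08]
1 0.086 0 [292.18 178.49]
1 0.086 0.042 [292.99 170.17]
1 0.086 0.084 [293.84 161.5 ]
```

```bash
python3 -m handwheel '[[0,0,0,0,0,0.06,0],[0,0,0,0,0,0.1,0],[0,0,0,0,0,0.1,0],[0,0,0,0,0,0.1,0],[0,0,0,0,0,0.1,0],[0,0,0,0,0,0.08,0],[0,0,0,0,0,0.06,0],[0,0,0,0,0,0.02,0]]'; python3 -m handwheel '[[0,0,0,0,0,0,0],[0,0,0,0,0,0,0],[0,0,0,0,0,0.003,0],[0,0,0,0,0,0.003,0],[0,0,0,0,0,0.003,0],[0,0,0,0,0,0.003,0],[0,0,0,0,0,0,0],[0,0,0,0,0,0,0]]'
```

```text
time_s: 8.3
eef_pos: [0.4716, 0.3028, 0.2015]
eef_rot: [-0.001, 0.603, 0.798, -0.002]
wrist_force: [0.5, 0.5, -2.3]
opening: 0.406
grasp_force: 60.1
time_s: 9.1
eef_pos: [0.4728, 0.3032, 0.2003]
eef_rot: [-0.0, 0.603, 0.798, -0.0]
wrist_force: [-0.7, 0.0, -2.2]
opening: 0.407
grasp_force: 60.1
```

```bash
python3 -m handwheel '[[0,0,0,0,0,0.003,0],[0,0,0,0,0,0.003,0],[0,0,0,0,0,0,0],[0,0,0,0,0,0,0],[0,0,0,0,0,0,0],[0,0,0,0,0,0,0],[0,0,0,0,0,0,0],[0,0,0,0,0,0,0]]'
```

```text
time_s: 9.9
eef_pos: [0.4728, 0.3032, 0.1985]
eef_rot: [0.0, 0.603, 0.798, -0.0]
wrist_force: [0.2, 0.4, -2.0]
opening: 0.406
grasp_force: 60.2
```

```bash
python3 -m handwheel '[[0,0,0,0,0,0.002,0],[0,0,0,0,0,0.002,0],[0,0,0,0,0,0,0],[0,0,0,0,0,0,0],[0,0,0,0,0,0,0],[0,0,0,0,0,0,0],[0,0,0,0,0,0,0],[0,0,0,0,0,0,0]]'
```

```text
time_s: 10.7
eef_pos: [0.4729, 0.3033, 0.1983]
eef_rot: [0.0, 0.603, 0.798, 0.0]
wrist_force: [-3.7, -1.1, 3.9]
opening: 0.405
grasp_force: 61.1
```

```bash
python3 -m handwheel '[[0,0,0,0,0,0,0.45],[0,0,0,0,0,0,0.5],[0,0,0,0,0,0,0.55],[0,0,0,0,0,0,0.65],[0,0,0,0,0,0,0.8],[0,0,0,0,0,0,0.8],[0,0,0,0,0,0,0.8],[0,0,0,0,0,-0.02,0.8]]'; python3 -m handwheel '[[0,0,0,0,0,-0.02,0.8],[0,0,0,0,0,-0.03,0.8],[0,0,0,0,0,-0.06,0.8],[0,0,0,0,0,-0.1,0.8],[0,0,0,0,0,-0.1,0.8],[0,0,0,0,0,-0.1,0.8],[0,0,0,0,0,-0.06,0.8],[0,0,0,0,0,0,0.8]]';python3 - <<'E'
from h import *
for n in("scene","top"):cv2.imwrite(f"pics/{n}3.png",ctrl.camera(n))
s=cv2.imread("pics/scene3.png")[130:280,230:380];t=cv2.imread("pics/top3.png")[130:250,140:260]
a=cv2.resize(s,(400,400),interpolation=cv2.INTER_CUBIC);b=cv2.resize(t,(400,400),interpolation=cv2.INTER_CUBIC)
cv2.imwrite("pics/c4.png",np.hstack([a,b]))
E
```

```text
time_s: 11.5
eef_pos: [0.4723, 0.303, 0.2026]
eef_rot: [-0.0, 0.603, 0.798, -0.001]
wrist_force: [-0.0, -0.3, -0.0]
opening: 0.801
grasp_force: 0.0
time_s: 12.3
eef_pos: [0.4742, 0.3038, 0.3487]
eef_rot: [0.002, 0.603, 0.798, 0.003]
wrist_force: [1.0, -0.3, 0.9]
opening: 0.802
grasp_force: 0.0
```

View pics/c4.png

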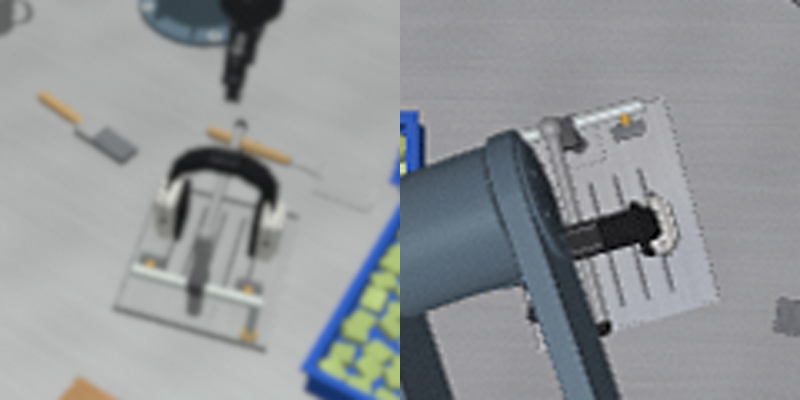

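The ear defenders are hanging free on the bar near scene px (312,200), with a cup on each side. Now the knob.

```bash
python3 -m handwheel '[[0,0,-0.0386,0,0,0,0.8],[0,0,-0.0386,0,0,0,0.8],[0,0,-0.0386,0,0,0,0.8],[0,0,-0.0386,0,0,0,0.8],[0,0,-0.0386,0,0,0,0.8],[0,0,-0.0386,0,0,0,0.8],[0,0,-0.0386,0,0,0,0.8],[0,0,-0.0386,0,0,0,0.8]]'
python3 -m handwheel '[[0,0,0,-0.0488,-0.1117,0,0.8],[0,0,0,-0.0488,-0.1117,0,0.8],[0,0,0,-0.0488,-0.1117,0,0.8],[0,0,0,-0.0488,-0.1117,0,0.8],[0,0,0,-0.0488,-0.1117,0,0.8],[0,0,0,-0.0488,-0.1117,0,0.8],[0,0,0,-0.0488,-0.1117,0,0.8],[0,0,0,-0.0488,-0.1117,0,0.8]]'
python3 -m handwheel '[[0,0,0,-0.0488,-0.1117,0,0.8],[0,0,0,-0.0488,-0.1117,0,0.8],[0,0,0,-0.0488,-0.1117,0,0.8],[0,0,0,-0.0488,-0.1117,0,0.8],[0,0,0,-0.0488,-0.1117,0,0.8],[0,0,0,-0.0488,-0.1117,0,0.8],[0,0,0,-0.0488,-0.1117,0,0.8],[0,0,0,-0.0488,-0.1117,0,0.8]]'
python3 -m handwheel '[[0,0,0,0,0,0.1,0.6],[0,0,0,0,0,0.1,0.6],[0,0,0,0,0,0.1,0.6],[0,0,0,0,0,0.1,0.6],[0,0,0,0,0,0,0.6],[0,0,0,0,0,0,0.6],[0,0,0,0,0,0,0.6],[0,0,0,0,0,0,0.6]]'
```

```text
time_s: 13.2
eef_pos: [0.4721, 0.3029, 0.3421]
eef_rot: [-0.002, 0.159, 0.987, -0.001]
wrist_force: [0.2, -0.4, -0.3]
opening: 0.798
grasp_force: 0.0
time_s: 14.0
eef_pos: [0.4977, 0.0105, 0.3424]
eef_rot: [-0.001, 0.161, 0.987, 0.0]
wrist_force: [1.3, -0.2, 0.1]
opening: 0.802
grasp_force: 0.0
time_s: 14.8
eef_pos: [0.5236, -0.2806, 0.3421]
eef_rot: [-0.001, 0.161, 0.987, 0.001]
wrist_force: [1.1, 0.2, 0.0]
opening: 0.8
grasp_force: 0.0
time_s: 15.6
eef_pos: [0.5252, -0.2802, 0.2263]
eef_rot: [0.001, 0.161, 0.987, -0.001]
wrist_force: [-0.5, 0.3, 0.0]
opening: 0.597
grasp_force: 0.0
```

```bash
python3 -m handwheel '[[0,0,0,0.007,0,0.09,0.5],[0,0,0,0,0,0.09,0.5],[0,0,0,0,0,0.08,0.5],[0,0,0,0,0,0.06,0.5],[0,0,0,0,0,0.03,0.5],[0,0,0,0,0,0.015,0.5],[0,0,0,0,0,0,0.5],[0,0,0,0,0,0,0.5]]'; python3 -m handwheel '[[0,0,0,0,0,0,0.4],[0,0,0,0,0,0,0.3],[0,0,0,0,0,0,0.25],[0,0,0,0,0,0,0.2],[0,0,0,0,0,0,0],[0,0,0,0,0,0,0],[0,0,0,0,0,0,0],[0,0,0,0,0,0,0]]'; python3 -c "
from bench import ctrl;print(ctrl.get_obs())"
```

```text
time_s: 16.4
eef_pos: [0.5231, -0.2795, 0.1161]
eef_rot: [0.001, 0.161, 0.987, -0.001]
wrist_force: [0.6, 0.7, 0.4]
opening: 0.499
grasp_force: 0.0
time_s: 17.2
eef_pos: [0.5223, -0.2795, 0.1152]
eef_rot: [0.0, 0.161, 0.987, -0.0]
wrist_force: [-3.5, -3.9, 4.6]
opening: 0.163
grasp_force: 60.1
{'time_s': 17.2, 'q': array([-6.91215707e-01,  3.59335172e-01,  1.66077670e+00, -8.40845667e-04,
        1.12081174e+00, -1.93769518e+00]), 'dq': array([ 1.11522408e-03,  1.93203264e-04, -6.41923561e-04,  8.91641973e-05,
       -6.42741157e-04,  2.55718437e-04]), 'joint_efforts': array([ 2.84962423e+00, -4.64415121e+01, -2.93635637e+01,  1.33828852e+00,
       -3.04833502e-01, -2.98542052e-02]), 'eef_pos': array([ 0.52227873, -0.27953321,  0.1152264 ]), 'eef_rot': array([ 9.76799857e-05,  1.61268327e-01,  9.86910468e-01, -4.95704614e-04]), 'wrist_force': array([-3.47268321, -3.87914129,  4.57543644]), 'torque': array([-0.47737652,  0.60442992, -0.0254052 ]), 'grasp_force': 60.09246110916138, 'opening': 0.16280640619979062}
```

The grip on the knob is good, with 60 N on the pads. I'll turn it clockwise in 6° steps and feel the torque about the vertical axis.

```bash
cat > st.py <<'E'
from bench import ctrl
import numpy as np
o=ctrl.get_obs();w,x,y,z=o["eef_rot"]
print("  T%.1f turned %.2f tz %.4f"%(o["time_s"],71.46-(2*np.degrees(np.arctan2(y,x))-90),o["torque"][2]),np.round(o["wrist_force"],1),np.round(o["eef_pos"],4),"op %.3f g %.1f q6eff %.3f"%(o["opening"],o["grasp_force"],o["joint_efforts"][5]))
E
python3 st.py
R='x'
python3 -m handwheel '[[0,0,0.0111,0,0,0,0],[0,0,0.0111,0,0,0,0],[0,0,0.0111,0,0,0,0],[0,0,0,0,0,0,0],[0,0,0,0,0,0,0],[0,0,0,0,0,0,0],[0,0,0,0,0,0,0],[0,0,0,0,0,0,0]]' >/dev/null; python3 st.py
python3 -m handwheel '[[0,0,0.0111,0,0,0,0],[0,0,0.0111,0,0,0,0],[0,0,0.0111,0,0,0,0],[0,0,0,0,0,0,0],[0,0,0,0,0,0,0],[0,0,0,0,0,0,0],[0,0,0,0,0,0,0],[0,0,0,0,0,0,0]]' >/dev/null; python3 st.py
python3 -m handwheel '[[0,0,0.0111,0,0,0,0],[0,0,0.0111,0,0,0,0],[0,0,0.0111,0,0,0,0],[0,0,0,0,0,0,0],[0,0,0,0,0,0,0],[0,0,0,0,0,0,0],[0,0,0,0,0,0,0],[0,0,0,0,0,0,0]]' >/dev/null; python3 st.py
python3 -m handwheel '[[0,0,0.0111,0,0,0,0],[0,0,0.0111,0,0,0,0],[0,0,0.0111,0,0,0,0],[0,0,0,0,0,0,0],[0,0,0,0,0,0,0],[0,0,0,0,0,0,0],[0,0,0,0,0,0,0],[0,0,0,0,0,0,0]]' >/dev/null; python3 st.py
```

```text
T17.2 turned 0.02 tz -0.0254 [-3.5 -3.9  4.6] [ 0.5223 -0.2795  0.1152] op 0.163 g 60.1 q6eff -0.030
  T18.0 turned 5.99 tz 0.1525 [-4.  -3.6  5. ] [ 0.5223 -0.2794  0.1152] op 0.162 g 60.1 q6eff 0.130
  T18.8 turned 11.99 tz 0.1134 [-3.5 -1.6  5.2] [ 0.5224 -0.2792  0.1152] op 0.161 g 60.1 q6eff 0.077
  T19.6 turned 17.99 tz -0.0204 [-2.9 -1.8  5.1] [ 0.5225 -0.2791  0.1152] op 0.160 g 60.1 q6eff 0.018
  T20.4 turned 23.98 tz 0.0887 [-3.1 -1.3  4.9] [ 0.5227 -0.279   0.1152] op 0.160 g 60.1 q6eff 0.079
```

The feel matches the expected profile: a peak at 6°, lowest at 18°, and the first click near 24°. I'll continue to 60°.

```bash
python3 -m handwheel '[[0,0,0.0111,0,0,0,0],[0,0,0.0111,0,0,0,0],[0,0,0.0111,0,0,0,0],[0,0,0,0,0,0,0],[0,0,0,0,0,0,0],[0,0,0,0,0,0,0],[0,0,0,0,0,0,0],[0,0,0,0,0,0,0]]' >/dev/null; python3 st.py
python3 -m handwheel '[[0,0,0.0111,0,0,0,0],[0,0,0.0111,0,0,0,0],[0,0,0.0111,0,0,0,0],[0,0,0,0,0,0,0],[0,0,0,0,0,0,0],[0,0,0,0,0,0,0],[0,0,0,0,0,0,0],[0,0,0,0,0,0,0]]' >/dev/null; python3 st.py
python3 -m handwheel '[[0,0,0.0111,0,0,0,0],[0,0,0.0111,0,0,0,0],[0,0,0.0111,0,0,0,0],[0,0,0,0,0,0,0],[0,0,0,0,0,0,0],[0,0,0,0,0,0,0],[0,0,0,0,0,0,0],[0,0,0,0,0,0,0]]' >/dev/null; python3 st.py
python3 -m handwheel '[[0,0,0.0111,0,0,0,0],[0,0,0.0111,0,0,0,0],[0,0,0.0111,0,0,0,0],[0,0,0,0,0,0,0],[0,0,0,0,0,0,0],[0,0,0,0,0,0,0],[0,0,0,0,0,0,0],[0,0,0,0,0,0,0]]' >/dev/null; python3 st.py
python3 -m handwheel '[[0,0,0.0111,0,0,0,0],[0,0,0.0111,0,0,0,0],[0,0,0.0111,0,0,0,0],[0,0,0,0,0,0,0],[0,0,0,0,0,0,0],[0,0,0,0,0,0,0],[0,0,0,0,0,0,0],[0,0,0,0,0,0,0]]' >/dev/null; python3 st.py
python3 -m handwheel '[[0,0,0.0111,0,0,0,0],[0,0,0.0111,0,0,0,0],[0,0,0.0111,0,0,0,0],[0,0,0,0,0,0,0],[0,0,0,0,0,0,0],[0,0,0,0,0,0,0],[0,0,0,0,0,0,0],[0,0,0,0,0,0,0]]' >/dev/null; python3 st.py
```

```text
T21.2 turned 29.94 tz 0.1524 [-2.  -0.8  5.4] [ 0.5228 -0.2789  0.1152] op 0.165 g 60.1 q6eff 0.147
  T22.0 turned 35.92 tz 0.0897 [-1.6 -0.3  5.9] [ 0.5229 -0.2788  0.1152] op 0.161 g 60.1 q6eff 0.097
  T22.8 turned 41.90 tz 0.0407 [ 0.1 -0.2  5.4] [ 0.523  -0.2787  0.1152] op 0.164 g 60.1 q6eff 0.037
  T23.6 turned 47.84 tz 0.1120 [1.3 0.8 5.1] [ 0.5232 -0.2786  0.1152] op 0.163 g 60.1 q6eff 0.098
  T24.4 turned 53.82 tz 0.2232 [2.5 1.3 5.8] [ 0.5233 -0.2786  0.1152] op 0.162 g 60.1 q6eff 0.170
  T25.2 turned 59.80 tz 0.1548 [4.8 3.1 5.3] [ 0.5235 -0.2785  0.1152] op 0.163 g 60.0 q6eff 0.124
```

```bash
python3 -m handwheel '[[0,0,0.0111,0,0,0,0],[0,0,0.0111,0,0,0,0],[0,0,0.0111,0,0,0,0],[0,0,0,0,0,0,0],[0,0,0,0,0,0,0],[0,0,0,0,0,0,0],[0,0,0,0,0,0,0],[0,0,0,0,0,0,0]]' >/dev/null; python3 st.py
python3 -m handwheel '[[0,0,0.0111,0,0,0,0],[0,0,0.0055,0,0,0,0],[0,0,0,0,0,0,0],[0,0,0,0,0,0,0],[0,0,0,0,0,0,0],[0,0,0,0,0,0,0],[0,0,0,0,0,0,0],[0,0,0,0,0,0,0]]' >/dev/null; python3 st.py
python3 -m handwheel '[[0,0,0.0055,0,0,0,0],[0,0,0.003,0,0,0,0],[0,0,0,0,0,0,0],[0,0,0,0,0,0,0],[0,0,0,0,0,0,0],[0,0,0,0,0,0,0],[0,0,0,0,0,0,0],[0,0,0,0,0,0,0]]' >/dev/null; python3 st.py
```

```text
T26.0 turned 65.80 tz 0.0931 [5.2 3.  4.8] [ 0.5236 -0.2785  0.1152] op 0.164 g 60.0 q6eff 0.061
  T26.8 turned 68.79 tz 0.0607 [6.7 2.8 4.9] [ 0.5237 -0.2785  0.1152] op 0.163 g 60.0 q6eff 0.077
  T27.6 turned 70.32 tz 0.1028 [6.3 2.1 4. ] [ 0.5238 -0.2785  0.1152] op 0.165 g 59.9 q6eff 0.096
```

```bash
python3 -m handwheel '[[0,0,0.004,0,0,0,0],[0,0,0.004,0,0,0,0],[0,0,0,0,0,0,0],[0,0,0,0,0,0,0],[0,0,0,0,0,0,0],[0,0,0,0,0,0,0],[0,0,0,0,0,0,0],[0,0,0,0,0,0,0]]' >/dev/null; python3 st.py
python3 -m handwheel '[[0,0,0,0,0,0,0],[0,0,0,0,0,0,0],[0,0,0,0,0,0,0],[0,0,0,0,0,0,0],[0,0,0,0,0,0,0],[0,0,0,0,0,0,0],[0,0,0,0,0,0,0],[0,0,0,0,0,0,0]]' >/dev/null; python3 st.py
python3 - <<'E'
from h import *
s=ctrl.camera("scene");t=ctrl.camera("top")
a=cv2.resize(s[90:290,130:390],(520,400),interpolation=cv2.INTER_CUBIC);b=cv2.resize(t[130:250,160:244],(280,400),interpolation=cv2.INTER_CUBIC)
cv2.imwrite("pics/c5.png",np.hstack([a,b]))
E
```

```text
T28.4 turned 71.75 tz 0.0398 [6.1 2.3 3.7] [ 0.5238 -0.2785  0.1152] op 0.161 g 59.9 q6eff 0.118
  T29.2 turned 71.75 tz 0.1129 [5.9 2.6 3.9] [ 0.5238 -0.2785  0.1152] op 0.160 g 59.9 q6eff 0.118
```

View pics/c5.png

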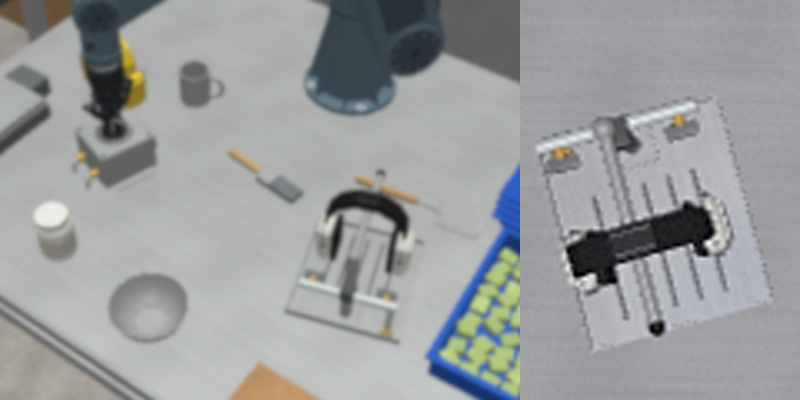

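The ear defenders hang level and free, one cup on each side of the bar, at about scene px (313,205). The gripper holds the knob at the third click, where the holding torque of 0.118 N m matches the 0.12 given. The bystanders in view have not moved, so I'm handing in.

```bash
python3 -c "
from bench import ctrl;print(ctrl.hand_in())"
```

```text
the job is handed in; nothing more can be done
None
```

The ear defenders hang freely on the bar with one cup on each side, and the job is handed in with the gripper still holding the knob at about 71.8° (third click is 72°), judged by turn angle and torque; I could not observe the airflow itself.

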